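Put the chisel away and lock the tool rack

ROBOT

A 6-joint arm with a two-finger parallel gripper is mounted at the origin on a cart in front of the work surface, level with it; the furniture and walls round the work are solid. World frame = base frame: x ahead of the robot, y to its left, z up, the work surface at z = 0. Lengths are in m, angles in rad, forces in N, time in s.
With the tool pointing down it reaches from about 0.3 to 0.875 m from the base axis. Payload 6.4 kg.
Tool frame: the origin (TCP) lies on the centre line of the jaws, within the pads' length; the fingertips stand 22 mm ahead of it and the grasp point (between the pads) lies 3 mm ahead of it; z points along the fingers, y is the line along which they close (so a half turn about z gives the same grasp; the last joint's range is limited). The gripper opens to 85 mm and grips with 20 to 120 N. Pads are 22 mm wide; open, the fingers measure 114 mm over their backs; the gripper's body (76 mm by 85 mm) begins 54 mm behind the grasp point. The pads swing forward as they close: fully open they stand 13 mm farther back than shut.
Start: joints at [-1.347, 0.181, 1.607, -0, 1.354, -0.206], TCP at [0.24, -0.523, 0.253] pointing down, gripper open.
Joint ranges: [-2.99, 2.99], [-0.89, 2.07], [0.3, 2.58], [-1.14, 4.28], [0, 2.63], [-3.12, 3.12]. Speed limits (rad/s): [2.57, 2.57, 3.01, 3.14, 3.14, 3.14].

INTERFACE

Orientations are given as a unit quaternion [w, x, y, z].
In Python, from bench import ctrl gives the robot as it stands. The module is installed in compiled form; this text tells all that it offers.
- The arm moves only by the tool servo_tool, never from a script. Its argument "commands" is a list of rows, each a list of 3 entries, a list of its own where there are three numbers: the shift along the tool's x, y, z in mm, then the turn about the tool's z in rad, then the finger opening in mm, from 0 to 85.4. In form: [[[dx, dy, dz], turn, jaw], ...]. A call has 1 to 20 rows; each row shifts and turns the commanded pose from where the row before left it, along the tool's axes as they then stand; what a row does not reach is not made up. A row lasts 1/8 s, in which the tool goes at most 62.5 mm and 10.7 degrees, less where a joint would pass 70% of its speed; a pose out of reach is approached as far as the arm can. A call with a gripper value outside its range is refused whole. The fingers move at their own pace and stop on an object; the grip force is fixed at half the most. Time passes only in rows, so rows that do not move let the fingers close. It gives the time, the measured TCP pose, the force, the opening and the grip force at its end, in the units of the state.
- ctrl.get_obs(): the state, without advancing time (a new reading comes with each control period).
- ctrl.camera(name): name is "scene" or "side" or "wrist"; returns a dict with "color" (420x560x3 uint8, red, green, blue), "z_map" (420x560 float32, m along the optical axis (not along the pixel's ray), 0 where there is no reading), "fx", "fy", "cx", "cy" (pixels), "R" (3x3) and "t" (3): a world point X has camera coordinates R X + t. Camera axes: x right, y down, z forward; pixel columns grow to the right and rows downward; lengths in m; the calibration is good to about 2 mm. A picture is of the moment at which its call begins.
- ctrl.hand_in(): hands the job in; it is judged then, once.
The state is a dict: "time_s": time; "q": joint angles; "dq": joint speeds; "joint_efforts": joint torques, N m; "eef_pos": TCP position; "eef_rot": TCP orientation; "wrist_force": force on the tool from outside, world axes, zero at the start; "torque": the same for the moment, N m; "opening": opening from 0.0 (shut) to 1.0 (fully open); "grasp_force": force on a finger pad.
Only numpy, scipy, OpenCV 4.12 (cv2) and the standard library are available. Lean on these libraries where they do the work, as an engineer would, in place of code of your own. Each camera call takes 0.05 s, during which the arm holds its last target. There are 200 camera calls.

TASK

Put the chisel away in the sloping tool rack: lay it flat in the empty middle place, between the rasp and the file, with its blade end down against the ledge at the foot. Then swing the wooden keeper bar over all three handles until it lies fully home, and turn the turnbutton squarely across the bar so that it cannot lift. Leave the rasp and the file lying in their places, and do not knock the plaster casts or the spatula about.

Things in the scene. Friction and masses are not known exactly. Their poses are not given: they have to be found in the camera images.
- chisel: The tool to put away: carving chisel, 240 mm long, 0.13 to 0.21 kg, lying flat on the table; round wooden handle 28 mm wide, 29 mm high, flat steel blade 20 mm wide, up to 12 mm thick. Origin: middle of its length, on its underside. y axis along the tool towards the handle end (handle y = +10 to +120 mm, blade +10 to -120 mm), z up. It balances at about y = +35 mm.
- chisel_butt (a point): Centre of the chisel's handle end: y = +120 mm, z = +14.5 mm in the chisel's frame.
- bed: The rack's fixed sloping plywood board, rising away from the robot at 35 degrees. Origin on the board's upper face at the inner face of the ledge, on the centre line of the empty place. x up the slope, y to the left across the board, z square off the board. It spans x = -12 to 252 mm, y = -160 to +120 mm. The ledge along its foot is 24 mm high. Places at y = +75 (rasp), 0 (empty), -75 mm (file).
- empty_place (a point): Where the chisel's origin comes when it is put away (bed x = 120, y = 0, z = 0 mm), handle up the slope; tools lie on the board itself, in the gaps of an upper and a lower comb of wooden blocks.
- lower_comb (a point): Lower comb, floor of the middle gap (bed x = 36, y = 0, z = 0 mm): blocks x = 27 to 45 mm, 14 mm high; gaps 34 mm wide.
- upper_comb (a point): Upper comb, floor of the middle gap (bed x = 222, y = 0, z = 0 mm): blocks x = 206 to 238 mm, 33 mm high; gaps 42 mm wide. Right of the file (y = -96 to -160 mm) the block begins at x = 182 mm and carries the turnbutton.
- keeper (a joint): Angle of the dark wooden keeper bar, rad: 0 = lying home across the upper comb; 1.5 to 1.85 at the start = standing up off the rack's left end. Stiff hinge (0.09 N m, about 0.6 N at 150 mm) that stays where it is left; stops at 0 and 2.0.
- keeper_hinge (a point): Point on the bar's hinge axis, fixed to the rack at bed x = 222, y = +110, z = 34 mm; the axis runs along the bed's x. At angle q the bar points along bed y = -cos q, z = +sin q: it swings over to the right as it shuts.
- keeper_end (a point): Middle of the end face of the bar's free end, 252 mm from the hinge. The bar is 250 mm long, 16 mm wide (along the bed's x), 12 mm thick; its underside passes through the hinge axis, so shut it lies 34 to 46 mm off the board, its free end at bed y = -142 mm.
- turnbutton (a joint): Angle of the turnbutton, rad: 0 = along the bed's y, clear of the bar (starts within 0.15 of it); +1.57 or -1.57 = square across the bar, either way serves. Positive is anticlockwise seen from off the board. Range -1.85 to 1.85, friction 0.04 N m, stays where it is left. Turned before the bar is home, it bars the way.
- button_grip (a point): Middle of the turnbutton's thumb ridge, on its pivot (bed x = 200, y = -125, z = 62 mm); its y axis runs along the button. The ridge is 10 mm wide, 44 mm long, 16 mm high (54 to 70 mm off the board), to be pinched across its width; below it a plate 60 x 16 x 6 mm that passes 2 mm above the shut bar.
- rasp: Half-round rasp with a wooden handle, 305 mm long, 28 mm wide, 28 mm high, lying in the left place, handle up the slope. Origin: middle of its length, on its underside; y to the handle. Loose, stays there.
- file: Flat file with a moulded handle, 265 mm long, 24 mm wide, 24 mm high, lying in the right place, handle up the slope. Origin: middle of its length, near its underside; y to the handle. Loose, stays there.
- spatula: Steel plaster spatula with a slim wooden handle, 238 x 22 x 21 mm, lying on the table beside the chisel; not to be put away. Origin: middle of its length, on its underside; y to the handle.
- acorn: Plaster cast of an acorn, 45 x 61 x 40 mm, bystander. Origin: centre of its underside.
- lemon: Plaster cast of a lemon, 44 x 69 x 39 mm, bystander. Origin: centre of its underside.

How it is judged:
By the outcome, as a careful person would: the job done as asked, in the order asked, and still so for the second after the job is handed in, with the robot touching nothing.
It also fails if it takes over 72 s, if anything falls off the work surface, if the arm or the gripper's body presses on something with over 40 N, if the wrist force passes 120 N, or if a joint passes its speed limit or range.

## Working session

There is one attempt and no reset: what is moved stays moved. The work goes in short steps, Python scripts to look and compute and a tool call to move; the robot and the scene stay as the last step left them, time stands still between calls to the robot, and variables do not carry over. Pictures are saved under pics/ and viewed, at most 10 in all, crops included, and the job is handed in when it is done.

Besides the shell and the picture viewer there is one more tool, called after ">>>" as name(argument=value, ...), one argument or row to a line, values as JSON. servo_tool: Moves the arm, as the interface text tells. Its arguments: {"type":"object","properties":{"commands":{"type":"array"}},"required":["commands"]}

```bash
mkdir -p pics
cat > h.py <<'E'
import numpy as np, cv2
from bench import ctrl
from scipy.spatial.transform import Rotation as Rn
def snap(n,f):
    c=ctrl.camera(n); cv2.imwrite('pics/'+f+'.png',c['color'][:,:,::-1]); np.savez('pics/'+f+'.npz',**c); return c
def load(f): return dict(np.load('pics/'+f+'.npz'))
def px(c,u,v,z=None):
    if z is None:
        w=c['z_map'][int(v)-1:int(v)+2,int(u)-1:int(u)+2]; z=np.median(w[w>0])
    p=np.array([(u-c['cx'])/c['fx']*z,(v-c['cy'])/c['fy']*z,z]); return c['R'].T@(p-c['t'])
def pr(c,X):
    p=c['R']@np.array(X)+c['t']; return np.array([c['fx']*p[0]/p[2]+c['cx'],c['fy']*p[1]/p[2]+c['cy']])
E
python3 - <<'E'
from h import *
a=snap('scene','s0');b=snap('side','d0')
i=np.vstack([a['color'],b['color']])[:,:,::-1]
o=ctrl.get_obs();print(o['time_s'],o['eef_pos'],o['eef_rot'],o['wrist_force'],o['opening'])
E
```

```text
0.1 [ 0.2395259  -0.52224571  0.25250789] [-7.65450834e-04  9.76999479e-01  2.13240316e-01  3.54196343e-06] [-0.24429687 -0.18516701  0.17815461] 1.0014095379559977
```

View pics/s0.png

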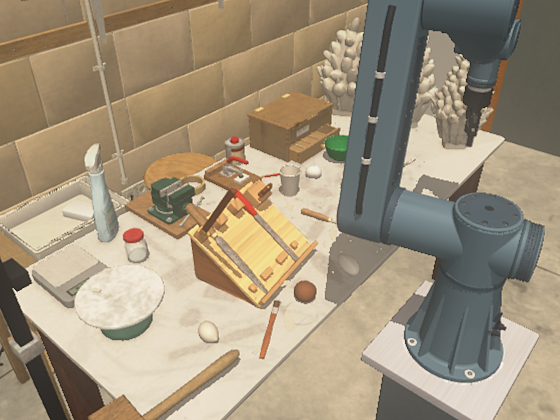

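View pics/d0.png

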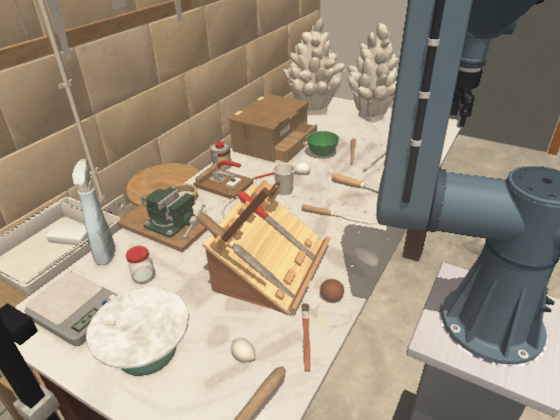

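Run:
```python
from h import *
a=load('s0');b=load('d0')
A=cv2.resize(a['color'][170:310,180:350,::-1],None,fx=4,fy=4,interpolation=3)
B=cv2.resize(b['color'][130:310,195:395,::-1],None,fx=4,fy=4,interpolation=3)[:600]
B=cv2.resize(b['color'][160:310,200:400,::-1],None,fx=4,fy=4,interpolation=3)
cv2.imwrite('pics/bc.png',B)
for n,c,ps in (('s',a,[(318,213),(305,290),(262,345),(208,330)]),('d',b,[(305,208),(330,214),(335,180),(365,186),(352,145),(331,290),(306,340),(243,350),(303,168),(368,222)])):
  for p in ps: print(n,p,px(c,*p).round(3))
```

```text
s (318, 213) [ 0.539 -0.202  0.017]
s (305, 290) [0.349 0.115 0.041]
s (262, 345) [0.337 0.295 0.006]
s (208, 330) [0.447 0.36  0.035]
d (305, 208) [ 0.577 -0.183  0.015]
d (330, 214) [ 0.5   -0.204  0.005]
d (335, 180) [ 0.563 -0.384  0.011]
d (365, 186) [ 0.459 -0.395  0.012]
d (352, 145) [ 0.61 -0.65  0.01]
d (331, 290) [0.351 0.118 0.039]
d (306, 340) [0.349 0.255 0.005]
d (243, 350) [0.444 0.364 0.035]
d (303, 168) [ 0.684 -0.377  0.029]
d (368, 222) [ 0.383 -0.225  0.002]
```

View pics/bc.png

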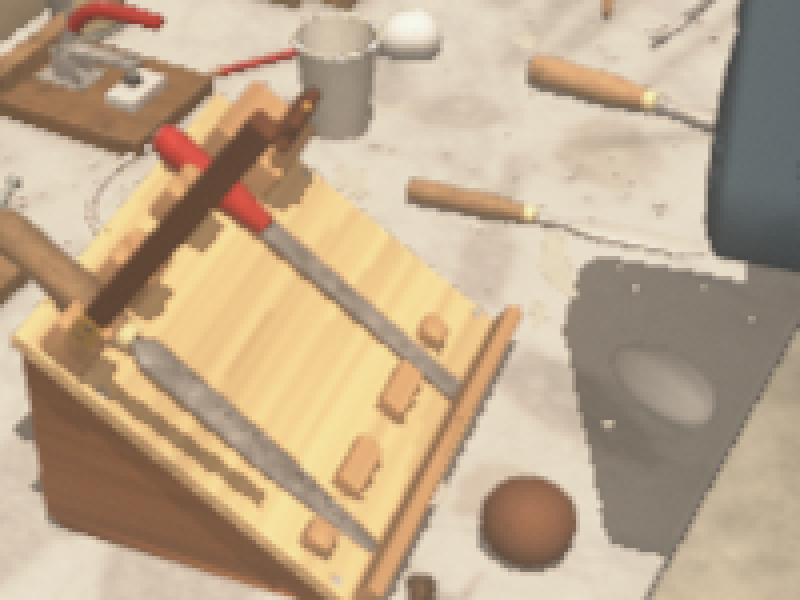

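>>> servo_tool(
  commands=[
    [[40, -16, -25], 0, 85],
    [[40, -16, -25], 0, 85],
    [[40, -16, -25], 0, 85],
    [[40, -16, -25], 0, 85],
    [[40, -16, -25], 0, 85],
    [[40, -16, -25], 0, 85],
    [[0, 0, 0], 0, 85],
    [[0, 0, 0], 0, 85],
  ],
)

```text
time_s: 1.1
eef_pos: [0.4174, -0.3354, 0.4024]
eef_rot: [-0.0, 0.977, 0.213, -0.0]
wrist_force: [-0.5, 0.0, -0.7]
opening: 0.995
grasp_force: 0.0
```

Run:
```python
from h import *
w=snap('wrist','w0'); o=ctrl.get_obs(); print(o['eef_pos'],o['eef_rot'],o['q'])
print(-w['R'].T@w['t'],w['R'],w['fx'])
for f in ('d0','s0'):
  c=load(f)
  # bed plane fit
  P=[]
  if f=='d0': poly=[(272,258),(283,222),(300,215),(318,240),(290,245)]
  else: poly=[(245,265),(262,225),(275,225),(300,245),(265,262)]
  m=np.zeros((420,560),np.uint8); cv2.fillPoly(m,[np.array(poly)],1)
  v,u=np.nonzero(m&(c['z_map']>0)); P=np.array([px(c,a,b,c['z_map'][b,a]) for a,b in zip(u,v)])
  for k in range(6):
    mu=P.mean(0); n=np.linalg.svd(P-mu)[2][2]; n*=np.sign(n[2]); r=(P-mu)@n
    P=P[abs(r)<max(.002,1.5*r.std())]
  print(f,n,mu,r.std(),len(P),'slope',np.degrees(np.arccos(n[2])),'yaw',np.degrees(np.arctan2(-n[1],-n[0])))
```

```text
[ 0.41706797 -0.33569456  0.40197886] [-8.44586549e-04  9.77061932e-01  2.12952727e-01 -6.35917721e-04] [-8.99335329e-01  9.17633056e-03  1.49816716e+00 -3.97091768e-04
  1.63632614e+00  2.42243133e-01]
[ 0.47600354 -0.30995116  0.52273237] [[ 0.41679837 -0.90899661 -0.00206764]
 [-0.87751132 -0.40295297  0.26000537]
 [-0.23717717 -0.10655544 -0.96560496]] 376.4351128540176
d0 [-0.5630442  -0.07538099  0.82298173] [0.51656641 0.00182938 0.06479894] 0.0010068526183647378 549 slope 34.61559991101403 yaw 7.625479381962868
s0 [-0.56163618 -0.06578572  0.82476484] [0.5136256  0.06825191 0.06698623] 0.0011121732129445946 589 slope 34.43534303132405 yaw 6.680742950081717
```

View pics/w0.png

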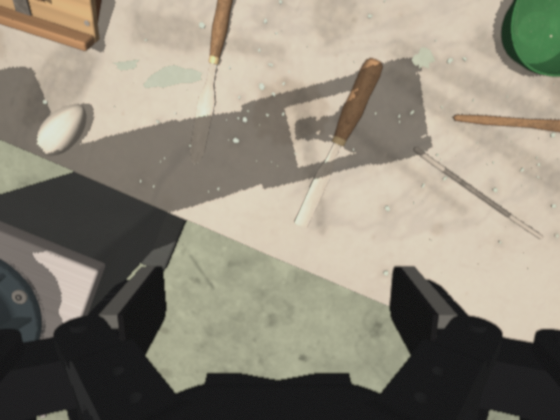

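>>> servo_tool(
  commands=[
    [[22, -49, -10], 0, 85],
    [[22, -49, -10], 0, 85],
    [[22, -49, -10], 0, 85],
    [[22, -49, -10], 0, 85],
    [[0, 0, 0], 0, 85],
    [[0, 0, 0], 0, 85],
  ],
)

```text
time_s: 1.9
eef_pos: [0.4158, -0.1214, 0.4424]
eef_rot: [-0.0, 0.977, 0.213, -0.001]
wrist_force: [0.1, -0.2, -0.1]
opening: 0.992
grasp_force: 0.0
```

Run:
```python
from h import *
w=snap('wrist','w1'); o=ctrl.get_obs(); print(o['eef_pos'])
c=load('w0')
for p in ((372,62),(365,80),(340,140),(332,160),(300,222),(62,128),(222,10),(213,60),(204,120)):
  print(p,px(c,*p).round(4))
for f in ('w0',):
  Z=c['z_map']; u,v=np.meshgrid(range(560),range(420))
  print('table z',[px(c,*p)[2].round(4) for p in ((260,40),(430,200),(300,300),(250,180))])
```

```text
[ 0.41579034 -0.12173375  0.44227238]
(372, 62) [ 0.575  -0.3921  0.0246]
(365, 80) [ 0.5525 -0.394   0.026 ]
(340, 140) [ 0.4735 -0.4005  0.0192]
(332, 160) [ 0.4451 -0.4045  0.0103]
(300, 222) [ 0.3465 -0.4035  0.007 ]
(62, 128) [ 0.3402 -0.0707  0.0358]
(222, 10) [ 0.5526 -0.1994  0.0178]
(213, 60) [ 0.4955 -0.2098  0.0126]
(204, 120) [ 0.421  -0.2255  0.0043]
table z [np.float64(-0.0001), np.float64(-0.0004), np.float64(-0.7422), np.float64(-0.0004)]
```

View pics/w1.png

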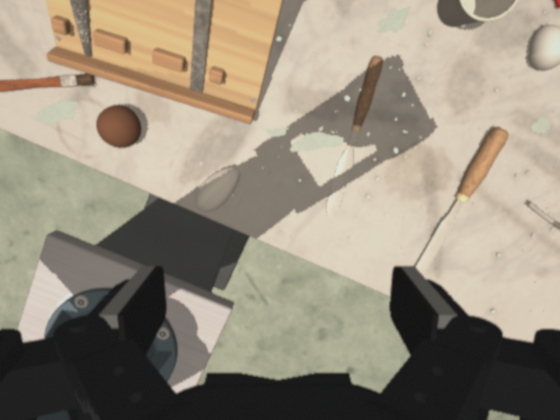

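>>> servo_tool(
  commands=[
    [[50, 15, -10], 0, 85],
    [[50, 15, -10], 0, 85],
    [[0, 0, 0], 0, 85],
    [[0, 0, 0], 0, 85],
  ],
)

```text
time_s: 2.45
eef_pos: [0.5192, -0.1075, 0.4619]
eef_rot: [-0.001, 0.977, 0.212, -0.001]
wrist_force: [0.4, 0.3, 0.0]
opening: 0.997
grasp_force: 0.0
```

Run:
```python
from h import *
w=snap('wrist','w2'); o=ctrl.get_obs(); print(o['eef_pos'])
cv2.imwrite('pics/w2c.png',cv2.resize(w['color'][:260,:400,::-1],None,fx=2,fy=2,interpolation=3))
```

```text
[ 0.51889684 -0.10731252  0.46248846]
```

View pics/w2c.png

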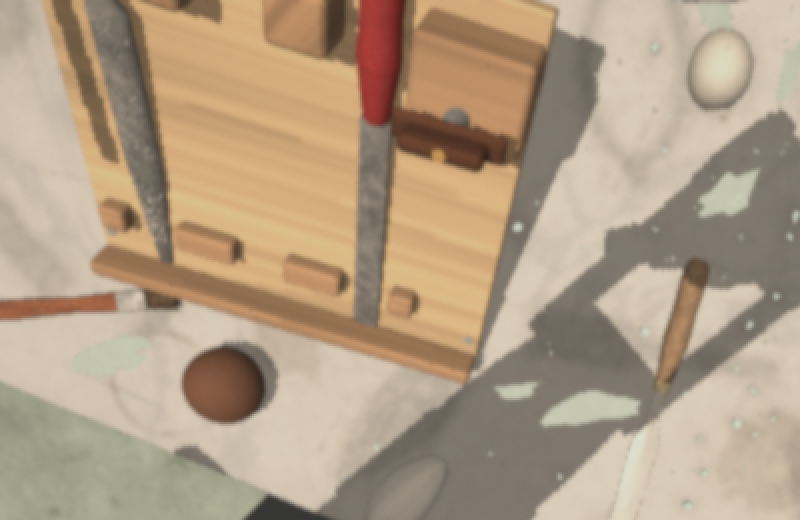

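```bash
cat > fit.py <<'E'
from h import *
def cloud(c):
    v,u=np.nonzero(c['z_map']>0); z=c['z_map'][v,u]
    p=np.stack([(u-c['cx'])/c['fx']*z,(v-c['cy'])/c['fy']*z,z],1); return (p-c['t'])@c['R']
def frame(n):  # n: plane normal -> R columns bed axes
    y=np.cross(n,[1,0,0]);x=np.array([-n[0],-n[1],0]);x=x-n*(x@n);x/=np.linalg.norm(x);return np.stack([x,np.cross(n,x),n],1)
if __name__=='__main__':
  for f in ('w2','w1','d0','s0'):
    P=cloud(load(f)); n=np.array([-.565,-.07,.822]);n/=np.linalg.norm(n)
    P=P[(P[:,0]>.38)&(P[:,0]<.75)&(P[:,1]>-.16)&(P[:,1]<.22)]; mu=np.array([.515,.04,.066])
    s=.008
    for k in range(12):
        Q=P[abs((P-mu)@n)<s]; mu=Q.mean(0); n=np.linalg.svd(Q-mu,full_matrices=False)[2][2]; n*=np.sign(n[2]); s=max(.0025,s*.8)
    print(f,len(Q),'slope',np.degrees(np.arccos(n[2])),'yaw plane',np.degrees(np.arctan2(-n[1],-n[0])))
    R=frame(n); B=(P-mu)@R
    L=B[(B[:,2]>.019)&(B[:,2]<.027)]; L=L[L[:,0]<L[:,0].min()+.03]
    # ledge direction: fit inner (upper) edge
    ys=np.arange(L[:,1].min()+.01,L[:,1].max()-.01,.006)
    e=np.array([(y,np.percentile(L[abs(L[:,1]-y)<.004,0],97)) for y in ys if (abs(L[:,1]-y)<.004).sum()>5])
    k=np.polyfit(e[:,0],e[:,1],1); print(' ledge skew deg',np.degrees(k[0]),'y ext',L[:,1].min(),L[:,1].max())
    a=np.arctan(-k[0]); 
    c,s_=np.cos(a),np.sin(a); R2=R@np.array([[c,-s_,0],[s_,c,0],[0,0,1]]).T.T if 0 else R
    # origin: ledge inner edge at x
    o=mu+R@np.array([k[1],0,0]); B=(P-o)@R; B[:,0]-=k[0]*B[:,1]
    for lo,hi,x0,x1,nm in ((.008,.017,.02,.055,'lower'),(.028,.037,.19,.25,'upper')):
        M=B[(B[:,2]>lo)&(B[:,2]<hi)&(B[:,0]>x0)&(B[:,0]<x1)]
        if len(M)<10: continue
        t=np.sort(M[:,1]); g=np.nonzero(np.diff(t)>.006)[0]
        print(' ',nm,[(round(i[0],4),round(i[-1],4),len(i)) for i in np.split(t,g+1) if len(i)>8],'x',np.percentile(M[:,0],[2,98]).round(4))
    M=B[abs(B[:,2])<.003]; print('  board y',np.percentile(M[:,1],[.3,99.7]).round(4),'o',o.round(4))
E
python3 fit.py
```

```text
w2 21866 slope 34.91233910702922 yaw plane 7.533616909910402
 ledge skew deg 0.13449203339599888 y ext -0.21785083648271228 0.028996218358198322
  lower [(np.float64(0.1009), np.float64(0.1435), 83)] x [0.02   0.0265]
  upper [(np.float64(-0.1334), np.float64(-0.1269), 23)] x [0.2454 0.2499]
  board y [-0.2074  0.1448] o [ 0.3948  0.0583 -0.0153]
w1 15046 slope 34.93206569104147 yaw plane 7.547446330626925
 ledge skew deg 0.4400065331346565 y ext -0.19236323324147608 0.05081240690086535
  lower [(np.float64(0.1258), np.float64(0.1683), 66)] x [0.0201 0.0257]
  board y [-0.1881  0.1775] o [ 0.3988  0.0328 -0.015 ]
d0 4839 slope 34.896023251783326 yaw plane 7.521941122052583
 ledge skew deg 0.659594631336097 y ext -0.23474278517193883 -0.026232942040098933
  lower [] x [0.0201 0.0539]
  upper [(np.float64(-0.1465), np.float64(-0.0827), 36)] x [0.2438 0.2498]
  board y [-0.2176  0.1322] o [ 0.3929  0.0748 -0.0141]
s0 3796 slope 34.85227084658051 yaw plane 7.4328528158679905
 ledge skew deg 0.13012847996351498 y ext -0.2305575097732065 -0.025942129820726693
  lower [] x [0.0203 0.0537]
  upper [(np.float64(-0.1448), np.float64(-0.0795), 45)] x [0.2426 0.2498]
  board y [-0.2183  0.1352] o [ 0.396   0.0721 -0.0142]
```

```bash
cat > fit2.py <<'E'
from fit import *
s,y=np.radians(34.95),np.radians(7.52)
R=Rn.from_euler('z',y).as_matrix()@Rn.from_euler('y',-s).as_matrix()
np.save('Rb.npy',R)
for f in ('w2','w1','d0','s0'):
    P=cloud(load(f)); P=P[(P[:,2]>.012)&(P[:,0]>.38)&(P[:,0]<.75)&(P[:,1]>-.17)&(P[:,1]<.22)]
    B=(P-[.515,.04,.066])@R
    h=np.median(B[abs(B[:,2])<.006,2]); B[:,2]-=h
    L=B[(B[:,2]>.019)&(B[:,2]<.028)&(B[:,0]<-.07)]
    x0=np.percentile(L[:,0],98); y0,y1=np.percentile(L[:,1],[.5,99.5])
    B[:,0]-=x0
    M=B[(B[:,2]>.0105)&(B[:,2]<.017)&(B[:,0]>.026)&(B[:,0]<.046)]
    U=B[(B[:,2]>.029)&(B[:,2]<.037)&(B[:,0]>.205)&(B[:,0]<.24)]
    E=B[(abs(B[:,2])<.003)&(B[:,0]>.05)]
    print(f,'h',round(h,4),'ledge x inner',round(x0,4),'y',y0.round(4),y1.round(4),'board y',np.percentile(E[:,1],[.2,99.8]).round(4),'xmax',np.percentile(E[:,0],99.9).round(4))
    for nm,A in (('low',M),('up',U)):
        t=np.sort(A[:,1]); g=np.nonzero(np.diff(t)>.005)[0]
        print(' ',nm,[(round(float(i[0]),4),round(float(i[-1]),4),len(i)) for i in np.split(t,g+1) if len(i)>5],np.percentile(A[:,0],[1,99]).round(4))
E
python3 fit2.py
```

```text
w2 h 0.0002 ledge x inner -0.0796 y -0.0974 0.1779 board y [-0.0994  0.1781] xmax 0.2505
  low [(-0.0494, -0.0322, 120), (0.0025, 0.043, 290), (0.0767, 0.1177, 308), (0.1522, 0.1695, 139)] [0.0269 0.0448]
  up [(-0.0998, -0.0358, 2036), (0.0059, 0.0386, 817), (0.0812, 0.0997, 66)] [0.2055 0.2366]
w1 h 0.0001 ledge x inner -0.0799 y -0.0977 0.1777 board y [-0.0993  0.1764] xmax 0.1424
  low [(-0.0494, -0.0315, 175), (0.0024, 0.0429, 417), (0.0768, 0.1177, 436), (0.1521, 0.1705, 194)] [0.0274 0.0448]Traceback (most recent call last):
  File "fit2.py", line 18, in <module>
    print(' ',nm,[(round(float(i[0]),4),round(float(i[-1]),4),len(i)) for i in np.split(t,g+1) if len(i)>5],np.percentile(A[:,0],[1,99]).round(4))
                                                                                                            ~~~~~~~~~~~~~^^^^^^^^^^^^^^^
    return _quantile_unchecked(
        a, q, axis, out, overwrite_input, method, keepdims, weights)
    return _ureduce(a,
                    func=_quantile_ureduce_func,
    ...<5 lines>...
                    overwrite_input=overwrite_input,
                    method=method)
    r = func(a, **kwargs)
    result = _quantile(arr,
                       quantiles=q,
    ...<2 lines>...
                       out=out,
                       weights=wgt)
    slices_having_nans = np.isnan(arr[-1, ...])
                                  ~~~^^^^^^^^^
IndexError: index -1 is out of bounds for axis 0 with size 0
```

```bash
cat > bed.py <<'E'
from fit import *
R=np.load('Rb.npy'); O=np.array([.515,.04,.066])+R@[-.0798,.0598,.00015]
b2w=lambda p:O+R@(np.array(p)/1000); w2b=lambda P:(np.array(P)-O)@R*1000
def tool(dW,yaw=None):  # world shift (m) -> tool mm
    o=ctrl.get_obs(); T=Rn.from_quat(np.roll(o['eef_rot'],-1)); return (T.inv().apply(dW)*1000).round(1)
def txy():
    o=ctrl.get_obs(); T=Rn.from_quat(np.roll(o['eef_rot'],-1)).as_matrix(); return o['eef_pos'],np.degrees(np.arctan2(T[1,0],T[0,0])),o
E
python3 - <<'E'
from bed import *
print('O',O,'empty',b2w([120,0,0]))
for f in ('w0','w1'):
    P=cloud(load(f)); M=P[(P[:,0]>.3)&(P[:,0]<.62)&(P[:,1]>-.44)&(P[:,1]<-.36)&(P[:,2]>.004)&(P[:,2]<.05)]
    for a,b in ((.33,.43),(.47,.50),(.50,.52),(.52,.54),(.54,.56),(.56,.6)):
        S=M[(M[:,0]>a)&(M[:,0]<b)]
        if len(S)>5: print(f,a,b,'y mid',((S[:,1].min()+S[:,1].max())/2).round(4),'w',np.ptp(S[:,1]).round(4),'z',S[:,2].max().round(4))
    H=M[M[:,2]>.012]; print(' x ext',np.percentile(M[:,0],[.3,99.7]),'dir deg',np.degrees(np.arctan2(*np.linalg.svd(H-H.mean(0),full_matrices=False)[2][0][[1,0]])), H.mean(0))
for f in ('d0','s0'):
    c=load(f);P=cloud(c);v,u=np.nonzero(c['z_map']>0);B=w2b(P);k=(B[:,0]>212)&(B[:,0]<234)&(B[:,2]>60)&(B[:,2]<300)&(B[:,1]>40)&(B[:,1]<170)
    Q=B[k]; print(f,len(Q),Q.min(0).round(),Q.max(0).round())
    m=np.polyfit(Q[:,2],Q[:,1],1); print(m, 'q',np.pi/2+np.arctan(m[0]))
E
```

```text
O [0.44224296 0.0907143  0.02040861] empty [0.53975527 0.10358667 0.08915198]
w0 0.33 0.43 y mid -0.4036 w 0.0229 z 0.0129
w0 0.47 0.5 y mid -0.3988 w 0.0239 z 0.0255
w0 0.5 0.52 y mid -0.3984 w 0.0279 z 0.027
w0 0.52 0.54 y mid -0.3982 w 0.0272 z 0.0272
w0 0.54 0.56 y mid -0.3969 w 0.0273 z 0.0288
w0 0.56 0.6 y mid -0.3964 w 0.0269 z 0.0297
 x ext [0.34341485 0.58068069] dir deg -177.6041132317415 [ 0.52737412 -0.39662838  0.02171205]
w1 0.33 0.43 y mid -0.403 w 0.0234 z 0.012
w1 0.47 0.5 y mid -0.3981 w 0.0236 z 0.024
w1 0.5 0.52 y mid -0.3973 w 0.0263 z 0.0268
w1 0.52 0.54 y mid -0.3971 w 0.0266 z 0.0265
w1 0.54 0.56 y mid -0.3953 w 0.0252 z 0.0284
w1 0.56 0.6 y mid -0.3953 w 0.0263 z 0.0298
 x ext [0.34363506 0.58069683] dir deg -176.7854032902889 [ 0.52822703 -0.39402066  0.0211735 ]
d0 536 [213. 126.  61.] [229. 167. 284.]
[  0.16182604 118.27663932] q 1.7312315442946167
s0 391 [214. 123.  60.] [231. 167. 283.]
[  0.16178389 117.31253778] q 1.7311904628718184
```

>>> servo_tool(
  commands=[
    [[-19.5, 36.8, 43], 0, 85],
    [[-19.5, 36.8, 43], 0, 85],
    [[-19.5, 36.8, 43], 0, 85],
    [[-19.5, 36.8, 43], 0, 85],
    [[-19.5, 36.8, 43], 0, 85],
    [[-19.5, 36.8, 43], 0, 85],
    [[-19.5, 36.8, 43], 0, 85],
    [[0, 0, 0], 0.13, 60],
    [[0, 0, 0], 0.13, 60],
    [[0, 0, 0], 0.131, 60],
    [[0, 0, 0], 0, 60],
  ],
)

```text
time_s: 3.88
eef_pos: [0.5017, -0.3978, 0.163]
eef_rot: [0.0, 1.0, 0.019, 0.0]
wrist_force: [-0.4, -0.0, -0.2]
opening: 0.699
grasp_force: 0.0
```

Run:
```python
from bed import *
p,y,o=txy();print(p,y,o['opening'],tool(np.array([.502,-.3983,.028])-p)); 
snap('wrist','w3')
P=cloud(load('w3'));M=P[(P[:,0]>.3)&(P[:,0]<.62)&(P[:,1]>-.46)&(P[:,1]<-.34)&(P[:,2]>.004)&(P[:,2]<.05)]
for a,b in ((.53,.54),(.54,.56),(.56,.575)):
    S=M[(M[:,0]>a)&(M[:,0]<b)]
    if len(S)>5: print(a,b,'y mid',((S[:,1].min()+S[:,1].max())/2).round(4),'w',np.ptp(S[:,1]).round(4),'z',S[:,2].max().round(4),S[:,0].max())
print(np.percentile(M[:,0],99.5))
```

```text
[ 0.50174801 -0.39781483  0.16296616] 2.2080947806913356 0.6988752577418924 [  0.2   0.4 135. ]
0.53 0.54 y mid -0.3985 w 0.026 z 0.027 0.539976546978755
0.54 0.56 y mid -0.3978 w 0.0266 z 0.0285 0.5599330097086668
0.56 0.575 y mid -0.397 w 0.0271 z 0.0291 0.5749565896958173
0.580577744809619
```

>>> servo_tool(
  commands=[
    [[0, 0.6, 50], 0, 60],
    [[0, 0, 50], 0, 60],
    [[0, 0, 20], 0, 60],
    [[0, 0, 15], 0, 60],
    [[0, 0, 0], 0, 60],
    [[0, 0, 0], 0, 40],
    [[0, 0, 0], 0, 22],
    [[0, 0, 0], 0, 15],
    [[0, 0, 0], 0, 15],
    [[0, 0, 0], 0, 15],
    [[0, 0, 0], 0, 15],
  ],
)

```text
time_s: 5.3
eef_pos: [0.5037, -0.3988, 0.0294]
eef_rot: [0.001, 1.0, 0.02, 0.001]
wrist_force: [-0.0, 0.6, 4.8]
opening: 0.288
grasp_force: 58.1
```

Run:
```python
from bed import *
p,y,o=txy();print(p,y)
yaw=np.array([np.cos(np.radians(7.52)),np.sin(np.radians(7.52)),0])
F=b2w([161.5,0,14.5])+[0,0,.015]; T=F-.006*yaw+[0,0,.0485]; H=T+[0,0,.07]
print('final',F,'touch',T,'hover',H); print('lift then',tool(H-p))
```

```text
[ 0.50372103 -0.39880938  0.02939284] 2.2410652240963205
final [0.56524324 0.10695128 0.13981068] touch [0.55929484 0.10616604 0.18831068] hover [0.55929484 0.10616604 0.25831068]
lift then [  75.7 -501.9 -230. ]
```

>>> servo_tool(
  commands=[
    [[0, 0, -20], 0, 15],
    [[0, 0, -40], 0, 15],
    [[0, 0, -55], 0, 15],
    [[0, 0, -55], 0, 15],
    [[0, 0, -45], 0, 15],
    [[0, 0, 0], -0.093, 15],
  ],
)

```text
time_s: 6.05
eef_pos: [0.5046, -0.3997, 0.2499]
eef_rot: [0.004, 0.998, 0.067, 0.003]
wrist_force: [0.5, -0.1, -1.9]
opening: 0.285
grasp_force: 58.8
```

Run:
```python
from bed import *
p,y,o=txy();print(p,y,o['opening'],o['grasp_force'],o['wrist_force'])
yaw=np.array([np.cos(np.radians(7.52)),np.sin(np.radians(7.52)),0])
F=b2w([161.5,0,14.5])+[0,0,.015]; T=F-.006*yaw+[0,0,.0485]; H=T+[0,0,.07]
print(tool(H-p))
snap('wrist','w4')
P=cloud(load('w4'));d=P-p; x=d@yaw; yy=d@[-yaw[1],yaw[0],0]
k=(abs(yy)<.03)&(abs(d[:,2])<.09)&(x>.02)&(x<.12); S=np.stack([x,yy,d[:,2]],1)[k]
for a in np.arange(.03,.1,.015):
    s=S[abs(S[:,0]-a)<.007]
    if len(s): print(a.round(3),s[:,1].min().round(4),s[:,1].max().round(4),s[:,2].max().round(4))
print('butt',np.percentile(S[:,0],99.5))
```

```text
[ 0.50461467 -0.39974411  0.2499496 ] 7.684787325854692 0.2846448390545235 58.84262182851671 [ 0.50794718 -0.06625673 -1.92827973]
[ 121.9 -494.   -12.3]
0.03 -0.0144 0.0119 -0.002
0.045 -0.0147 0.012 -0.001
0.06 -0.0152 0.0124 -0.0002
0.075 -0.0138 0.0112 -0.0007
butt 0.07743244906313866
```

>>> servo_tool(
  commands=[
    [[13.5, -55, -3], 0, 15],
    [[13.5, -55, -3], 0, 15],
    [[13.5, -55, -3], 0, 15],
    [[13.5, -55, -3], 0, 15],
    [[13.5, -55, 0], 0, 15],
    [[13.5, -55, 0], 0, 15],
    [[13.5, -55, 0], 0, 15],
    [[13.5, -55, 0], 0, 15],
    [[13.9, -54, 0], 0, 15],
    [[0, 0, 0], 0, 15],
    [[0, 0, 0], 0, 15],
    [[0, 0, 0], 0, 15],
  ],
)

```text
time_s: 7.6
eef_pos: [0.5586, 0.1067, 0.2544]
eef_rot: [0.0, 0.998, 0.065, -0.0]
wrist_force: [0.4, 0.3, -1.8]
opening: 0.285
grasp_force: 59.1
```

Run:
```python
from bed import *
p,y,o=txy();print(p,y,o['opening'],o['grasp_force'],o['wrist_force'])
yaw=np.array([np.cos(np.radians(7.52)),np.sin(np.radians(7.52)),0])
F=b2w([162.5,0,14.5])+[0,0,.015]; T=F-.006*yaw+[0,0,.0485]
print('toTouch',tool(T-p),'final',tool(F-p))
# recheck rack position from here via w5
c=snap('wrist','w5');B=w2b(cloud(c)); U=B[(B[:,2]>28)&(B[:,2]<37)&(B[:,0]>206)&(B[:,0]<237)&(abs(B[:,1])<60)]
t=np.sort(U[:,1]);g=np.nonzero(np.diff(t)>5)[0];print([(i[0].round(1),i[-1].round(1),len(i)) for i in np.split(t,g+1)])
K=B[(B[:,2]>60)&(B[:,0]>190)&(B[:,0]<260)&(abs(B[:,1])<30)];print('chisel butt y range',K[:,1].min(),K[:,1].max(),'x',np.percentile(K[:,0],99))
```

```text
[0.55860445 0.10667279 0.25438936] 7.4398664647725505 0.2847009845200619 59.05874723706802 [ 0.44134951  0.25482331 -1.82897025]
toTouch [ 1.5  0.6 65.5] final [  7.5   0.6 114. ]
[(np.float64(-53.8), np.float64(-21.0), 2899), (np.float64(21.0), np.float64(54.1), 2918)]
chisel butt y range -29.99751367693795 29.996164722207496 x 259.448882346463
```

>>> servo_tool(
  commands=[
    [[1, 0.2, 25], 0, 15],
    [[1, 0.2, 25], 0, 15],
    [[1, 0.2, 12], 0, 15],
    [[0, 0, 5], 0, 15],
    [[0, 0, 5], 0, 15],
    [[0.5, 0, 5], 0, 15],
    [[0.5, 0, 5], 0, 15],
    [[0.5, 0, 5], 0, 15],
    [[0, 0, 0], 0, 15],
  ],
)

```text
time_s: 8.78
eef_pos: [0.5631, 0.1081, 0.167]
eef_rot: [-0.0, 0.998, 0.066, -0.0]
wrist_force: [-3.3, -1.0, 0.2]
opening: 0.28
grasp_force: 58.4
```

Run:
```python
from bed import *
p,y,o=txy();print(p,y,o['opening'],o['grasp_force'],o['wrist_force'])
c=snap('side','d1');snap('wrist','w6')
cv2.imwrite('pics/d1c.png',cv2.resize(c['color'][150:300,200:400,::-1],None,fx=4,fy=4,interpolation=3))
```

```text
[0.56310967 0.10805256 0.16696497] 7.559648284414933 0.2802059081982444 58.44944953772938 [-3.28925463 -0.97551727  0.22290295]
```

View pics/d1c.png

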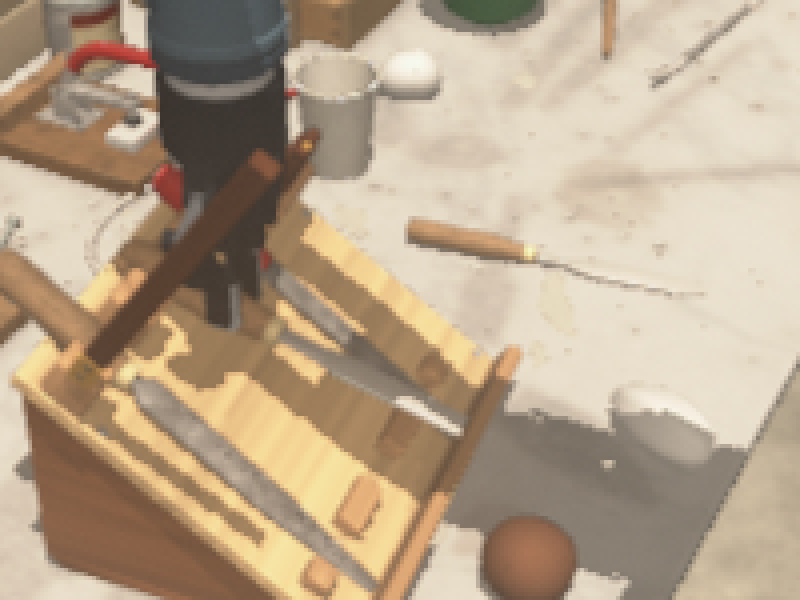

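>>> servo_tool(
  commands=[
    [[0.5, 0, 5], 0, 15],
    [[0.5, 0, 5], 0, 15],
    [[0.5, 0, 5], 0, 15],
    [[0.5, 0, 4], 0, 15],
    [[0.5, 0, 3], 0, 15],
    [[0, 0, 0], 0, 15],
  ],
)

```text
time_s: 9.62
eef_pos: [0.5658, 0.1082, 0.1458]
eef_rot: [0.0, 0.998, 0.066, -0.0]
wrist_force: [-3.9, -0.3, 5.2]
opening: 0.272
grasp_force: 58.0
```

```bash
cat > chk.py <<'E'
from bed import *
import sys
p,y,o=txy();print(p,y,o['opening'],o['grasp_force'],o['wrist_force'],o['time_s'])
print('TCP bed',w2b(p).round(1))
for n in ('side','scene'):
    B=w2b(cloud(snap(n,sys.argv[1]+n)))
    B=B[(abs(B[:,1])<13)]
    for a in (3,8,20,50,70,90,110,130,145,190,215,235,240):
        s=B[(abs(B[:,0]-a)<4)&(B[:,2]>4)&(B[:,2]<60)]
        if len(s)>3: print(n,a,len(s),'zmax',np.percentile(s[:,2],90).round(1),'y',s[:,1].min().round(1),s[:,1].max().round(1))
E
python3 chk.py a
```

```text
[0.56578894 0.1082082  0.14575503] 7.5640881423605215 0.27187405292447486 58.003258607085186 [-3.90181352 -0.25901516  5.20746315] 9.625
TCP bed [174.1   1.2  31.3]
side 3 13 zmax 19.6 y -10.3 12.3
side 8 14 zmax 9.8 y -11.8 12.4
side 20 16 zmax 9.0 y -5.3 12.4
side 50 18 zmax 11.8 y -6.7 12.3
side 70 18 zmax 12.5 y -6.8 12.5
side 90 20 zmax 12.8 y -7.0 11.8
side 110 13 zmax 13.9 y -3.9 9.7
side 130 15 zmax 19.1 y -5.4 8.5
side 145 23 zmax 21.7 y -2.0 12.8
side 190 5 zmax 15.1 y 10.8 12.8
side 235 23 zmax 27.4 y -6.4 12.8
side 240 28 zmax 26.9 y -4.7 12.8
scene 3 10 zmax 22.5 y -11.8 10.8
scene 8 7 zmax 9.7 y -6.7 9.7
scene 20 17 zmax 8.0 y -11.3 12.0
scene 50 17 zmax 9.9 y -6.4 10.7
scene 70 17 zmax 10.8 y -8.6 12.2
scene 90 22 zmax 10.6 y -10.4 12.8
scene 110 12 zmax 11.7 y -5.8 6.4
scene 130 16 zmax 18.5 y -5.2 10.0
scene 145 22 zmax 20.4 y -4.2 12.4
scene 190 9 zmax 56.6 y -12.2 12.7
scene 235 6 zmax 28.8 y -6.9 3.5
```

>>> servo_tool(
  commands=[
    [[-1.6, 0.3, 1.1], 0, 15],
    [[-1.6, 0.3, 1.1], 0, 15],
    [[-1.6, 0.3, 1.1], 0, 15],
    [[0, 0, 0], 0, 15],
  ],
)

```text
time_s: 10.22
eef_pos: [0.5621, 0.1067, 0.143]
eef_rot: [0.0, 0.998, 0.066, 0.001]
wrist_force: [-1.3, 0.9, 6.4]
opening: 0.271
grasp_force: 58.0
```

```bash
python3 chk.py b | grep -v scene
python3 - <<'E'
from bed import *
for n in ('bside','bscene'):
    B=w2b(cloud(load(n)));s=B[(abs(B[:,1])<8)&(B[:,0]>225)&(B[:,0]<270)&(B[:,2]>8)&(B[:,2]<32)];print(n,len(s),s[:,0].max())
E
```

```text
[0.5621069  0.10670064 0.14304758] 7.546351996624395 0.2706424012151047 57.96914307080442 [-1.31550822  0.9285814   6.4401704 ] 10.225
TCP bed [169.4   0.2  31.2]
side 3 20 zmax 17.5 y -10.1 12.8
side 8 18 zmax 9.5 y -6.3 11.6
side 20 17 zmax 9.6 y -8.6 12.3
side 50 20 zmax 10.7 y -9.8 11.9
side 70 19 zmax 11.7 y -7.0 12.2
side 90 18 zmax 12.3 y -7.4 10.0
side 110 14 zmax 13.0 y -4.8 8.2
side 130 24 zmax 19.5 y -5.5 11.4
side 145 25 zmax 22.6 y -3.4 12.0
side 190 8 zmax 14.3 y 10.1 12.4
side 235 23 zmax 26.8 y -5.5 11.6
side 240 12 zmax 24.6 y -4.4 8.6
bside 31 240.17060385128744
bscene 16 237.4223699685878
```

>>> servo_tool(
  commands=[
    [[-1.6, 0, 1.1], 0, 15],
    [[-1.6, 0, 1.1], 0, 15],
    [[0, 0, 0], 0, 15],
  ],
)

```text
time_s: 10.7
eef_pos: [0.5606, 0.1064, 0.142]
eef_rot: [0.0, 0.998, 0.066, 0.003]
wrist_force: [1.3, 0.9, 7.2]
opening: 0.272
grasp_force: 57.7
```

Run:
```python
from bed import *
p,y,o=txy();print(p,y,o['grasp_force'],o['wrist_force'],w2b(p))
for n in ('side','scene'):
    B=w2b(cloud(snap(n,'e'+n)));s=B[(abs(B[:,1])<8)&(B[:,0]>225)&(B[:,0]<270)&(B[:,2]>8)&(B[:,2]<32)];print(n,len(s),s[:,0].max())
```

```text
[0.56058659 0.10637752 0.14198821] 7.538943981040209 57.67040647697286 [1.32682676 0.85084184 7.1597336 ] [1.67494789e+02 4.06048468e-02 3.12672873e+01]
side 28 238.23263572393168
scene 19 237.21146728245589
```

>>> servo_tool(
  commands=[
    [[0, 0, 0], 0, 30],
    [[0, 0, 0], 0, 38],
    [[0, 0, 0], 0, 45],
    [[0, 0, 0], 0, 45],
    [[0, 0, -10], 0, 45],
    [[0, 0, -30], 0, 45],
    [[0, 0, -50], 0, 45],
    [[0, 0, -50], 0, 45],
    [[0, 0, 0], 0, 45],
  ],
)

```text
time_s: 11.92
eef_pos: [0.5606, 0.1063, 0.286]
eef_rot: [0.0, 0.998, 0.066, 0.005]
wrist_force: [0.2, -0.0, 0.4]
opening: 0.529
grasp_force: 0.0
```

```bash
python3 chk.py f
python3 - <<'E'
from bed import *
for n in ('fside','fscene'):
    c=load(n);B=w2b(cloud(c));s=B[(abs(B[:,1])<8)&(B[:,0]>225)&(B[:,0]<270)&(B[:,2]>8)&(B[:,2]<32)];print(n,len(s),s[:,0].max())
    if n=='fside': cv2.imwrite('pics/fc.png',cv2.resize(c['color'][150:300,200:400,::-1],None,fx=4,fy=4,interpolation=3))
E
```

```text
[0.56058905 0.10630333 0.28602005] 7.560983068270405 0.5290282395079666 0.0 [ 0.23535192 -0.00342498  0.35809717] 11.925
TCP bed [250.   -0.  149.3]
side 3 20 zmax 13.8 y -9.0 11.9
side 8 19 zmax 9.2 y -7.8 11.9
side 20 18 zmax 10.7 y -5.9 11.2
side 50 18 zmax 11.3 y -8.7 11.6
side 70 19 zmax 11.7 y -6.4 12.6
side 90 18 zmax 12.9 y -8.4 11.0
side 110 11 zmax 13.3 y -2.5 5.9
side 130 23 zmax 20.3 y -4.9 12.0
side 145 25 zmax 22.9 y -4.7 12.7
side 190 30 zmax 27.0 y -10.3 12.7
side 235 23 zmax 26.4 y -8.9 9.8
side 240 9 zmax 23.3 y -6.8 8.2
scene 3 18 zmax 22.4 y -9.3 11.2
scene 8 14 zmax 7.2 y -8.2 12.0
scene 20 14 zmax 8.4 y -8.7 10.7
scene 50 18 zmax 9.8 y -10.4 11.5
scene 70 17 zmax 12.8 y -10.7 11.8
scene 90 19 zmax 12.3 y -10.2 11.2
scene 110 12 zmax 14.1 y -6.2 8.0
scene 130 22 zmax 20.7 y -6.0 9.6
scene 145 26 zmax 21.2 y -8.0 10.1
scene 190 29 zmax 24.7 y -6.9 13.0
scene 215 22 zmax 27.8 y -10.0 12.3
scene 235 16 zmax 25.9 y -9.4 10.1
fside 24 238.5696810615599
fscene 25 237.8373551638468
```

View pics/fc.png

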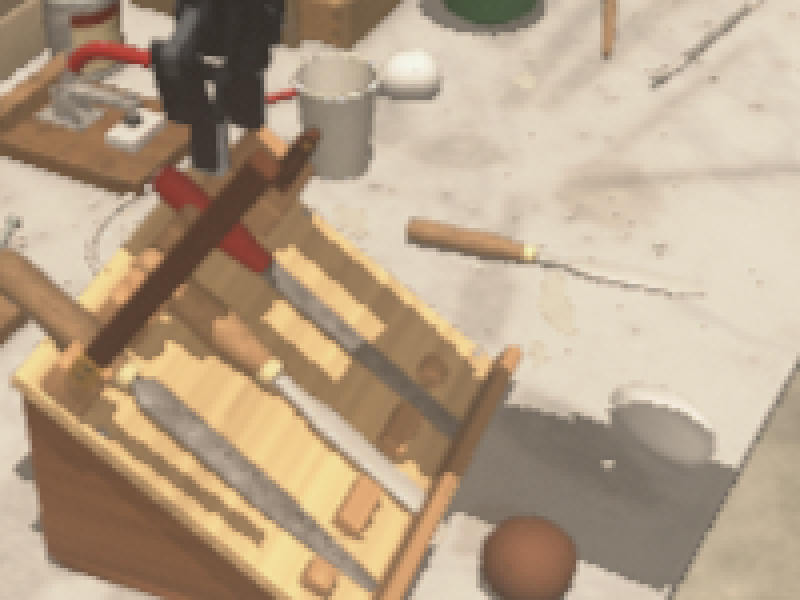

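```bash
cat > keep.py <<'E'
from bed import *
def tip(q,r):
    s=np.clip(np.sin(q),0,1)
    P=np.array([222,110-r*np.cos(q)+12*np.sin(q),34+r*np.sin(q)+12*np.cos(q)])
    return b2w(P+[0,14.5*s,0])+[0,0,-.010*s]+[0,0,.022]
p,y,o=txy()
A=tip(1.73,215)+b2w([0,30,0])-O
print('start TCP',A,'z bar end',b2w([222,110+.16*252,34+249])); 
print('1 up',tool([0,0,.45-p[2]]),'2 over',tool([A[0]-p[0],A[1]-p[1],0]),'3 down',round((.45-A[2])*1000,1))
prev=A
for q in np.r_[np.linspace(1.73,0,15)]:
    X=tip(q,165+50*min(1,q/1.2)); print(q.round(2),tool(X-prev),X.round(3)); prev=X
E
python3 keep.py
```

```text
start TCP [0.45764262 0.29473367 0.36001585] z bar end [0.44224261 0.24233834 0.37954543]
1 up [   0.3    0.  -169.3] 2 over [ -74.8 -200.    -0.2] 3 down 90.0
1.73 [-0. 30.  0.] [0.462 0.265 0.36 ]
1.61 [-2.3 26.1 -3.2] [0.463 0.239 0.363]
1.48 [-0.5 26.6 -0.7] [0.466 0.212 0.364]
1.36 [ 1.4 26.7  1.9] [0.471 0.186 0.362]
1.24 [ 3.3 26.4  4.4] [0.477 0.16  0.358]
1.11 [ 6.9 24.1  9.5] [0.487 0.137 0.348]
0.99 [ 9.1 21.4 12.5] [0.499 0.117 0.336]
0.86 [10.3 19.  14.1] [0.512 0.1   0.322]
0.74 [11.2 16.3 15.3] [0.525 0.085 0.306]
0.62 [11.9 13.6 16.2] [0.539 0.073 0.29 ]
0.49 [12.4 10.7 16.7] [0.553 0.064 0.274]
0.37 [12.6  7.8 17. ] [0.566 0.058 0.257]
0.25 [12.6  4.9 16.9] [0.579 0.055 0.24 ]
0.12 [12.4  2.1 16.5] [0.592 0.054 0.223]
0.0 [11.9 -0.6 15.9] [0.604 0.057 0.207]
```

>>> servo_tool(
  commands=[
    [[0, 0, -56], 0, 0],
    [[0, 0, -56], 0, 0],
    [[0, 0, -57], 0, 0],
    [[-19, -50, 0], 0, 0],
    [[-19, -50, 0], 0, 0],
    [[-19, -50, 0], 0, 0],
    [[-18, -50, 0], 0, 0],
    [[0, 0, 30], 0, 0],
    [[0, 0, 30], 0, 0],
    [[0, 0, 30], 0, 0],
    [[0, 0, 0], 0, 0],
    [[0, 0, 0], 0, 0],
  ],
)

```text
time_s: 13.52
eef_pos: [0.4575, 0.2947, 0.3592]
eef_rot: [0.0, 0.998, 0.066, -0.0]
wrist_force: [0.4, -0.3, 0.5]
opening: 0.003
grasp_force: 0.0
```

>>> servo_tool(
  commands=[
    [[0, 15, 0], 0, 0],
    [[0, 15, 0], 0, 0],
    [[-2, 26, -3], 0, 0],
    [[-0.5, 26.5, -0.5], 0, 0],
    [[1.5, 26.5, 2], 0, 0],
    [[3.5, 26.5, 4.5], 0, 0],
    [[0, 0, 0], 0, 0],
  ],
)

```text
time_s: 14.4
eef_pos: [0.4779, 0.1585, 0.356]
eef_rot: [0.0, 0.998, 0.064, 0.0]
wrist_force: [-0.7, 0.4, 0.1]
opening: -0.002
grasp_force: 0.0
```

```bash
cat > kq.py <<'E'
from bed import *
import sys
p,y,o=txy();print(p,y,o['opening'],o['wrist_force'],o['time_s'])
for n in ('side','scene'):
    B=w2b(cloud(snap(n,sys.argv[1]+n)));c=load(sys.argv[1]+n)
    v,u=np.nonzero(c['z_map']>0); C=c['color'][v,u].astype(int)
    k=(B[:,0]>212)&(B[:,0]<232)&(C.sum(1)<260)&(C[:,0]>C[:,2]+15); d=B[:,1:]-[110,34]; r=np.hypot(*d.T); k&=(r>60)&(r<256)&(d[:,1]>-5)
    q=np.arctan2(d[k,1],-d[k,0]); print(n,k.sum(),np.percentile(q,[5,25,50,75,95]).round(3))
E
python3 kq.py g
```

```text
[0.47792302 0.15846486 0.35604276] 7.341737733926414 -0.0015705066321048213 [-0.74637701  0.42872432  0.1489142 ] 14.4
side 449 [1.253 1.273 1.294 1.336 1.407]
scene 317 [1.244 1.259 1.285 1.358 1.416]
```

>>> servo_tool(
  commands=[
    [[7, 24, 9.5], 0, 0],
    [[9, 21.5, 12.5], 0, 0],
    [[10.5, 19, 14], 0, 0],
    [[11, 16.5, 15.5], 0, 0],
    [[12, 13.5, 16], 0, 0],
    [[12.5, 10.5, 16.5], 0, 0],
    [[12.5, 8, 17], 0, 0],
    [[12.5, 5, 17], 0, 0],
    [[12.5, 2, 16.5], 0, 0],
    [[0, 0, 0], 0, 0],
  ],
)

```text
time_s: 15.75
eef_pos: [0.5916, 0.0547, 0.2188]
eef_rot: [-0.0, 0.998, 0.066, -0.002]
wrist_force: [-1.3, 0.7, -0.3]
opening: 0.002
grasp_force: 0.0
```

```bash
python3 kq.py h; python3 -c "
from bed import *
p=ctrl.get_obs()['eef_pos'];print('tip bed',w2b(p-[0,0,.022]))"
```

```text
[0.5915703  0.05467156 0.21884918] 7.546699193477647 0.0022939022775616243 [-1.25019286  0.6860303  -0.27241204] 15.75
side 192 [0.096 0.11  0.136 0.25  0.359]
scene 182 [0.083 0.098 0.112 0.14  0.311]
tip bed [220.03271056 -55.17200945  64.09872881]
```

>>> servo_tool(
  commands=[
    [[6, 0, 8], 0, 0],
    [[5, 0, 7], 0, 0],
    [[2, 0, 3], 0, 0],
    [[1, 0, 2], 0, 0],
    [[0, 0, 0], 0, 0],
  ],
)

```text
time_s: 16.48
eef_pos: [0.6027, 0.0561, 0.2086]
eef_rot: [0.001, 0.998, 0.066, -0.003]
wrist_force: [-37.8, -3.2, 50.6]
opening: 0.003
grasp_force: 31.9
```

```bash
python3 kq.py i; python3 -c "
from bed import *
p=ctrl.get_obs()['eef_pos'];print('tip bed',w2b(p-[0,0,.022]))"
```

```text
[0.60268657 0.05614402 0.20861529] 7.625316430650822 0.0027949931821929833 [-37.82780558  -3.24531835  50.60030703] 16.475
side 168 [0.041 0.054 0.074 0.098 0.238]
scene 144 [0.032 0.046 0.059 0.088 0.193]
tip bed [221.91595525 -55.2821989   47.71474712]
```

>>> servo_tool(
  commands=[
    [[-2, 0, -3], 0, 0],
    [[-5, 0, -20], 0, 0],
    [[-20, 20, -40], 0, 0],
    [[-40, 30, -35], 0, 0],
    [[0, 0, 0], 0, 0],
    [[0, 0, 0], 0, 0],
  ],
)

```text
time_s: 17.32
eef_pos: [0.5462, -0.0016, 0.2992]
eef_rot: [-0.0, 0.998, 0.066, 0.0]
wrist_force: [-0.6, 0.2, 0.4]
opening: 0.004
grasp_force: 0.0
```

Run:
```python
from bed import *
p,y,o=txy();print(p,y,w2b(p),o['wrist_force'])
c=snap('wrist','w7');B=w2b(cloud(c));snap('side','jside')
K=B[(B[:,0]>212)&(B[:,0]<232)&(B[:,2]>38)&(B[:,2]<60)]
for a in (100,50,20,-20,-50,-90,-130,-140):
    s=K[abs(K[:,1]-a)<5]
    if len(s)>3: print('bar',a,s[:,2].mean().round(1),s[:,0].min().round(1),s[:,0].max().round(1))
print('bar end',np.percentile(K[:,1],1))
M=B[(abs(B[:,0]-200)<35)&(abs(B[:,1]+125)<40)&(B[:,2]>64)&(B[:,2]<75)]
print('ridge',len(M),M.mean(0),M.min(0),M.max(0)); d=np.linalg.svd(M[:,:2]-M[:,:2].mean(0),full_matrices=False)[2][0];print('ang from y',np.degrees(np.arctan2(-d[0]*np.sign(d[1]),abs(d[1]))))
g=lambda q:pr(c,b2w(q)).round()
print(g([200,-125,70]),g([200,-147,70]),g([222,-140,46]))
cv2.imwrite('pics/w7c.png',cv2.resize(c['color'][::1,:,::-1],None,fx=1.4,fy=1.4))
```

```text
[ 0.54620029 -0.0016059   0.2991543 ] 7.518114640881367 [ 234.25547363 -105.1313118   176.35500157] [-0.59024782  0.1609669   0.36558943]
bar 50 44.8 213.2 230.0
bar 20 44.9 213.8 230.1
bar -20 44.8 213.8 229.9
bar -50 44.9 213.7 229.9
bar -90 44.9 213.7 230.0
bar -130 44.8 214.1 229.9
bar -140 44.5 213.9 229.9
bar end -138.92548477834407
ridge 1164 [ 201.2037294 -124.5773725   68.5602275] [ 193.71517319 -146.63220418   64.0092694 ] [ 205.32268111 -103.04835871   71.87478218]
ang from y 2.5768009628488366
[308. 163.] [345. 163.] [333. 108.]
```

View pics/w7c.png

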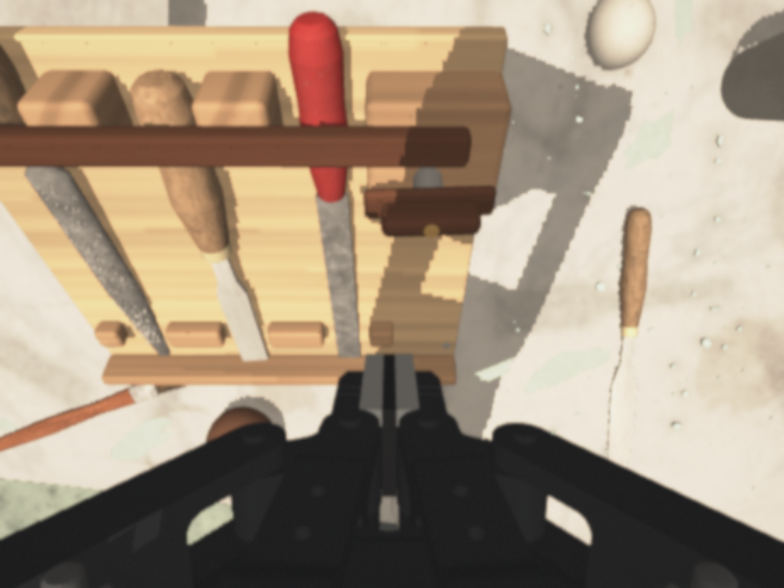

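```bash
cat > btn.py <<'E'
from bed import *
p,y,o=txy()
U=np.array([0,0,.022])
C=lambda f,r:b2w([200+r*np.sin(f)-23*np.cos(f),-125-r*np.cos(f)-19.5*np.sin(f),64])+U
S=b2w([164,-149,64])+U
print('hover',tool(S+[0,0,.06]-p),'then down 60')
prev=S
for f in np.linspace(0,1.35,8):
    X=C(f,24-3*f); print(f.round(2),tool(X-prev)); prev=X
E
python3 btn.py
```

```text
hover [ 7.  44.5 49.1] then down 60
0.0 [10.6  0.  -7.5]
0.19 [ 4.   2.7 -2.8]
0.39 [ 4.4  1.8 -3.1]
0.58 [ 4.6  0.8 -3.2]
0.77 [ 4.7 -0.2 -3.3]
0.96 [ 4.6 -1.1 -3.2]
1.16 [ 4.4 -1.9 -3.1]
1.35 [ 4.  -2.7 -2.8]
```

>>> servo_tool(
  commands=[
    [[3.5, 22.5, 24], 0, 0],
    [[3.5, 22, 25], 0, 0],
    [[0, 0, 30], 0, 0],
    [[0, 0, 30], 0, 0],
    [[0, 0, 0], 0, 0],
    [[5, 0, -3.5], 0, 0],
    [[5.5, 0, -4], 0, 0],
    [[4, 2.5, -3], 0, 0],
    [[4.5, 2, -3], 0, 0],
    [[4.5, 1, -3], 0, 0],
    [[4.5, 0, -3.5], 0, 0],
    [[0, 0, 0], 0, 0],
  ],
)

```text
time_s: 18.92
eef_pos: [0.5883, -0.047, 0.2109]
eef_rot: [0.0, 0.998, 0.066, 0.001]
wrist_force: [-0.2, -0.1, 0.5]
opening: 0.005
grasp_force: 0.2
```

```bash
cat > ba.py <<'E'
from bed import *
import sys
p,y,o=txy();print(p,y,w2b(p-[0,0,.022]).round(1),o['wrist_force'].round(1),o['time_s'])
for n in sys.argv[2:]:
    c=snap(n,sys.argv[1]+n);B=w2b(cloud(c));M=B[(abs(B[:,0]-200)<28)&(abs(B[:,1]+125)<28)&(B[:,2]>64)&(B[:,2]<73)]
    v,u=np.nonzero(c['z_map']>0);K=c['color'][v,u].astype(int)[(abs(B[:,0]-200)<28)&(abs(B[:,1]+125)<28)&(B[:,2]>64)&(B[:,2]<73)]
    M=M[K[:,0]>K[:,2]+15]
    if len(M)>10:
        d=np.linalg.svd(M[:,:2]-M[:,:2].mean(0),full_matrices=False)[2][0];print(n,len(M),M.mean(0).round(1),'button deg',np.degrees(np.arctan2(-d[0],d[1])).round(1))
E
python3 ba.py k side scene wrist
```

```text
[ 0.58828148 -0.04696708  0.21089911] 7.547262779831882 [ 200.4 -155.6   65.5] [-0.2 -0.1  0.5] 18.925
side 66 [ 199.5 -125.    69. ] button deg 26.8
scene 58 [ 201.  -126.5   68.7] button deg 27.8
wrist 2102 [ 203.6 -127.1   68.4] button deg 36.4
```

>>> servo_tool(
  commands=[
    [[4.5, -1, -3], 0, 0],
    [[4.5, -2, -3], 0, 0],
    [[4, -2.5, -3], 0, 0],
    [[0, -3, 0], 0, 0],
    [[0, -2, 0], 0, 0],
    [[0, 0, 0], 0, 0],
  ],
)

```text
time_s: 19.82
eef_pos: [0.5999, -0.036, 0.2206]
eef_rot: [0.002, 0.998, 0.066, 0.002]
wrist_force: [2.4, -6.0, 3.4]
opening: -0.001
grasp_force: 3.0
```

```bash
python3 ba.py l side scene wrist
```

```text
[ 0.59993399 -0.03601424  0.2206193 ] 7.537941545979113 [ 216.6 -146.3   66. ] [ 2.4 -6.   3.4] 19.825
side 62 [ 200.9 -122.4   69.1] button deg 45.2
scene 57 [ 202.9 -124.1   68.4] button deg 44.7
wrist 917 [ 201.1 -122.    68. ] button deg 46.3
```

>>> servo_tool(
  commands=[
    [[0, -3, 1], 0, 0],
    [[0, -3, 1], 0, 0],
    [[0, -3, 0], 0, 0],
    [[0, 0, 0], 0, 0],
  ],
)

```text
time_s: 20.48
eef_pos: [0.6022, -0.0292, 0.223]
eef_rot: [0.004, 0.998, 0.065, 0.006]
wrist_force: [4.9, -10.9, 16.0]
opening: -0.001
grasp_force: 9.2
```

```bash
python3 ba.py m side scene wrist
```

```text
[ 0.60218577 -0.02916717  0.22299676] 7.498656991035054 [ 220.6 -139.8   66.2] [  4.9 -10.9  16. ] 20.475
side 66 [ 201.3 -122.    68.8] button deg 62.9
scene 53 [ 200.7 -122.6   68.2] button deg 59.3
wrist 202 [ 196.5 -117.8   66.2] button deg 60.7
```

>>> servo_tool(
  commands=[
    [[0, 2, -15], 0, 0],
    [[0, 0, -30], 0, 0],
    [[0, 0, 0], 0, 45],
    [[0, 0, 0], 0, 45],
    [[0, 0, 0], 0, 45],
  ],
)

```text
time_s: 21.25
eef_pos: [0.597, -0.0273, 0.2607]
eef_rot: [-0.001, 0.998, 0.066, -0.001]
wrist_force: [-0.3, -0.5, 0.3]
opening: 0.526
grasp_force: 0.0
```

```bash
python3 ba.py n side scene wrist; python3 -c "
from bed import *
p,y,o=txy(); print(o['opening'],tool(b2w([203,-125,62])+[0,0,.022]-p))"
```

```text
[ 0.59704211 -0.02726218  0.26072272] 7.5609953180655305 [ 238.2 -137.2   99.9] [-0.3 -0.5  0.3] 21.25
side 61 [ 199.8 -121.2   68.5] button deg 61.3
scene 51 [ 198.4 -121.    67.9] button deg 56.9
wrist 1064 [ 204.  -125.6   68.6] button deg 58.7
0.5243678097983111 [ -7.4 -12.5  51.8]
```

>>> servo_tool(
  commands=[
    [[-7.5, -12.5, 0], 0, 45],
    [[0, 0, 26], 0, 45],
    [[0, 0, 26], 0, 45],
    [[0, 0, 0], 0, 35],
    [[0, 0, 0], 0, 28],
    [[0, 0, 0], 0, 22],
    [[0, 0, 0], 0, 16],
    [[0, 0, 0], 0, 11],
    [[0, 0, 0], 0, 6],
    [[0, 0, 0], 0, 6],
    [[0, 0, 0], 0, 6],
    [[0, 0, 0], 0, 6],
  ],
)

```text
time_s: 22.9
eef_pos: [0.5888, -0.0148, 0.2114]
eef_rot: [-0.001, 0.998, 0.066, 0.0]
wrist_force: [-1.9, 3.9, 8.3]
opening: 0.097
grasp_force: 59.1
```

```bash
python3 ba.py o side scene wrist
```

```text
[ 0.58884305 -0.01476756  0.21136341] 7.586117627301788 [ 204.6 -123.8   63.1] [-1.9  3.9  8.3] 22.9
side 39 [ 193.9 -117.7   69.1] button deg 109.7
scene 33 [ 196.8 -119.    68.9] button deg 115.2
wrist 1398 [ 207.4 -124.9   69. ] button deg 90.7
```

>>> servo_tool(
  commands=[
    [[0, 0, 0], 0, 14],
    [[0, 0, 0], 0, 24],
    [[0, 0, 0], 0, 40],
    [[0, 0, 0], 0, 40],
    [[0, 0, -25], 0, 40],
    [[0, 0, -50], 0, 40],
    [[-50, 0, -30], 0, 40],
    [[-50, 0, 0], 0, 40],
    [[0, 0, 0], 0, 40],
    [[0, 0, 0], 0, 40],
  ],
)

```text
time_s: 24.3
eef_pos: [0.49, -0.0296, 0.3157]
eef_rot: [0.0, 0.998, 0.066, 0.001]
wrist_force: [0.4, 0.8, -0.4]
opening: 0.464
grasp_force: 0.0
```

```bash
python3 ba.py p side scene wrist; python3 kq.py q; python3 chk.py r | grep -v scene
python3 - <<'E'
from bed import *
c=load('pwrist');B=w2b(cloud(c));K=B[(B[:,0]>212)&(B[:,0]<232)&(B[:,2]>38)&(B[:,2]<52)]
for a in (20,-50,-90,-138):
    s=K[abs(K[:,1]-a)<4]
    if len(s)>3: print('bar',a,np.median(s[:,2]).round(1))
cv2.imwrite('pics/fin.png',cv2.resize(c['color'][:,:,::-1],None,fx=1.4,fy=1.4))
E
```

```text
[ 0.4900403  -0.02957307  0.31573111] 7.524264693918207 [ 182.5 -125.5  205.9] [ 0.4  0.8 -0.4] 24.3
side 59 [ 198.8 -120.6   68.3] button deg 90.1
scene 44 [ 202.2 -122.5   68.2] button deg 85.3
wrist 1133 [ 202.3 -124.7   69.2] button deg 89.0
[ 0.4904562  -0.02942629  0.31520179] 7.564398029897922 0.4699214530486451 [0.84642441 0.59023743 0.64076889] 24.45
side 31 [0.053 0.073 0.096 0.129 0.161]
scene 12 [0.042 0.065 0.092 0.107 0.12 ]
[ 0.49026014 -0.02937963  0.31497936] 7.5671635193267095 0.4675513971114647 0.0 [ 0.07622065  0.2060699  -1.17445806] 24.55
TCP bed [ 194.9 -125.3  223.2]
side 3 19 zmax 10.7 y -12.0 11.8
side 8 16 zmax 10.2 y -5.3 11.8
side 20 18 zmax 10.9 y -7.3 12.5
side 50 21 zmax 11.3 y -7.6 12.1
side 70 19 zmax 11.3 y -7.4 12.2
side 90 18 zmax 13.1 y -9.4 11.8
side 110 11 zmax 13.1 y -2.2 6.6
side 130 22 zmax 20.4 y -5.0 11.3
side 145 27 zmax 22.9 y -4.0 11.5
side 190 33 zmax 27.3 y -5.1 12.9
side 215 21 zmax 48.5 y -10.8 10.7
side 235 23 zmax 26.8 y -10.0 11.9
side 240 9 zmax 23.6 y -5.4 8.0
bar 20 46.0
bar -50 46.0
bar -90 46.0
bar -138 45.8
```

View pics/fin.png

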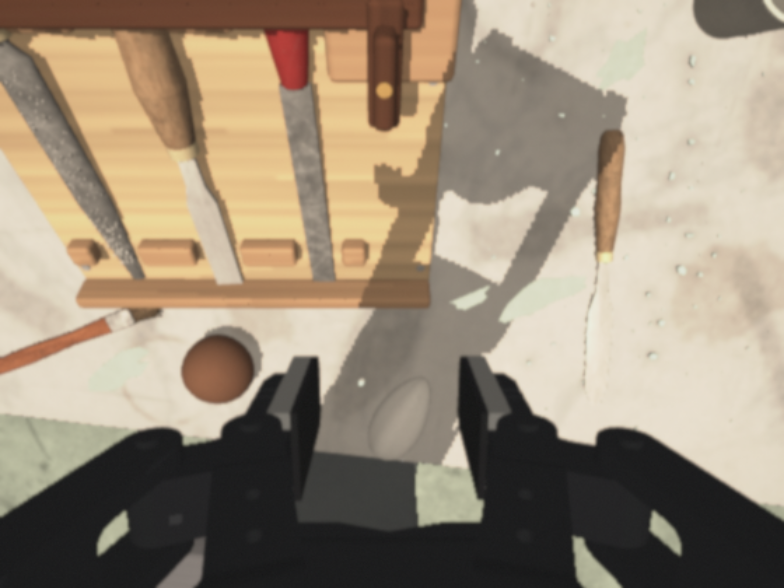

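The turnbutton lies squarely across the closed bar at (385,60). The chisel's blade end is against the ledge at (230,282), and the rasp, file and spatula have not moved.

```bash
python3 -c "
from bench import ctrl
print(ctrl.hand_in())"
```

```text
the job is handed in; nothing more can be done
None
```

The job is handed in at about 24.6 s: the chisel lies in the middle place with its blade end at the ledge, the keeper bar is fully home, and the turnbutton measures about 89° across it. One push on the bar reached about 63 N at the wrist.

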